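# Fetch the trimming chuck from behind the vases

### The arm

A 6-joint arm with a two-finger parallel gripper is mounted at the origin on the work surface. World frame = base frame: x ahead of the robot, y to its left, z up, the work surface at z = 0. Lengths are in m, angles in rad, forces in N, time in s.
With the tool pointing down it reaches from about 0.3 to 0.875 m from the base axis. Payload 6.4 kg.
Tool frame: the origin (TCP) lies at the very end of the fingers, on their centre line; the grasp point (between the pads) lies 19 mm behind it; z points along the fingers, y is the line along which they close (so a half turn about z gives the same grasp; the last joint's range is limited). The gripper opens to 85 mm and grips with 20 to 120 N. Pads are 22 mm wide; open, the fingers measure 114 mm over their backs; the gripper's body (76 mm by 85 mm) begins 54 mm behind the grasp point. The pads swing forward as they close: fully open they stand 13 mm farther back than shut.
Start: joints at [0.948, 0.181, 1.607, -0, 1.354, -0.206], TCP at [0.233, 0.526, 0.2] pointing down, gripper open.
Joint ranges: [-2.99, 2.99], [-0.89, 2.07], [0.3, 2.58], [-1.14, 4.28], [0, 2.63], [-3.12, 3.12]. Speed limits (rad/s): [2.57, 2.57, 3.01, 3.14, 3.14, 3.14].

### API

Orientations are given as a unit quaternion [w, x, y, z].
In Python, from bench import get_obs, optics, workorder gives the robot as it stands.
- The arm moves only by the tool jog_arm, called after "Call:" in YAML: its name, and indented under it one key for each argument. Schema: {"type":"object","properties":{"increments":{"type":"array","items":{"type":"array","items":{"type":"array","items":{"type":"number"},"minItems":7,"maxItems":7},"minItems":1,"maxItems":10},"minItems":1,"maxItems":1},"only":{"type":"string"},"quiet":{"type":"boolean"},"lines":{"type":"string"}},"required":["increments"],"additionalProperties":false}. increments is a list that holds a single list of rows (three levels of brackets), with 1 to 10 rows, each of 7 numbers: dx, dy, dz in a scale on which 1.0 is 100 cm, then a rotation vector rx, ry, rz in fractions of the full range, 1 being pi/2 rad, then the opening from 0.0 (shut) to 1.0 (fully open); each row is the pose to reach, as a shift and turn from the pose commanded when the call began, along the tool's axes at that moment; what a row does not reach only later rows make up. A row lasts 1/8 s, in which the tool goes at most 0.0625 m and 0.188 rad, less where a joint would pass 70% of its speed; a pose out of reach is approached as far as the arm can. The fingers move at their own pace and stop on an object; the grip force is fixed at half the most. Time passes only in rows, so rows that do not move let the fingers close. The tool returns the time, the measured TCP pose, the force, the opening and the grip force at its end. only (a regular expression) keeps the lines of the reply that match it, lines (a string "A,B") keeps lines A to B, and quiet returns only ok. Shift and turn numbers lie between -1 and 1, and a call with a number outside is refused. Input that does not fit is refused with a message, and nothing moves.
- get_obs(): the state, without advancing time (a new reading comes with each control period).
- optics.camera(name): name is "scene" or "top"; returns (picture, depth): 400x640x3 uint8, blue, green, red; 400x640 float32, m along the optical axis (not along the pixel's ray), 0 where there is no reading.
- optics.camera_params(name): a dict with "fovy" (degrees; the focal length in pixels is half the picture's height over the tangent of half this angle, whatever the lens; pixels are square), "cx", "cy" (the principal point, pixels), "dist" ([k1, k2, p1, p2, k3] as OpenCV has them; the pictures are not rectified), "view" (4x4, takes a point from world to camera coordinates). Camera axes: x right, y up, looking along -z (the intrinsics and any distortion apply to the point x, -y, -z); pixel columns grow to the right and rows downward; lengths in m; the calibration is good to about 2 mm. A picture is of the moment at which its call begins. camera_params takes no time and is no camera call.
- workorder.hand_in(): hands the job in; it is judged then, once.
The state is a dict: "time_s": time; "q": joint angles; "dq": joint speeds; "joint_efforts": joint torques, N m; "eef_pos": TCP position; "eef_rot": TCP orientation; "wrist_force": force on the tool from outside, world axes, zero at the start; "torque": the same for the moment, N m; "opening": opening from 0.0 (shut) to 1.0 (fully open); "grasp_force": force on a finger pad.
Only numpy, scipy, OpenCV 4.12 (cv2) and the standard library are available. Lean on these libraries where they do the work, as an engineer would, in place of code of your own. Each camera call takes 0.05 s, during which the arm holds its last target. There are 200 camera calls.

### The job

Trimming is about to start and the low clay chuck is hemmed in behind the three tall vases on the ware board. Without shifting the chuck, first stand all three vases upright on the side board; then fetch the chuck and set it the same way up on the middle of the banding wheel; and only then stand each vase back on the middle of the very bat it came from, and leave everything released and at rest. Do not knock a vase over or push the loose bowl about.

Things in the scene. Friction and masses are not known exactly. Their poses are not given: they have to be found in the camera images.
- cylinder_vase: Tall straight round vase of plain unglazed clay, open at the top: 54 mm diameter, 120 mm high, 5 mm wall, about 0.26 kg. Origin: centre of its underside, z up its axis. At the start it stands upright about the middle of the round bat. Grip it across its diameter near the top.
- square_vase: Tall square vase of the same clay, open at the top: 50 x 50 mm outside, 110 mm high, 5 mm wall, about 0.28 kg. Origin: centre of its underside; x and y are square to its faces, z up. At the start it stands upright about the middle of the square bat, turned up to 0.35 rad from the bat. Grip it across two facing sides near the top.
- bottle_vase: Tall round bottle of the same clay: body 60 mm diameter up to 70 mm, shoulder to 96 mm, then a straight neck of 28 mm diameter up to its full height of 150 mm (the mouth is only a dark disc); about 0.34 kg. Origin: centre of its underside, z up its axis. At the start it stands upright about the middle of the cross bat. Grip it by the neck.
- chuck: Low clay ring: 42 mm high, 54 mm outside, 8 mm wall, foot flange 62 mm wide and 8 mm high, open through, 0.14 kg. Origin: centre of its underside, z up. Starts flange down on the ware board (top 14 mm above the table), a vase in front and one on each side, 73 mm centre to centre, so the gripper has no room. Behind it, 66 mm from its centre, is the board's back rail, 50 mm above the table.
- round_bat: Fixed round plaster bat, 74 mm diameter, 10 mm thick, lying on the ware board; place of the cylinder vase. Origin: centre of its underside (14 mm above the table); its top is 10 mm higher. Which of the three places (front, left, right of the chuck) it has changes from start to start.
- square_bat: Fixed square plaster bat, 72 x 72 mm, 10 mm thick, on the ware board; place of the square vase. Origin: centre of its underside (14 mm above the table); its top is 10 mm higher. Its place among the three changes.
- cross_bat: Fixed plus-shaped plaster bat, 80 mm over its arms, arms 46 mm wide, 10 mm thick, on the ware board; place of the bottle vase. Origin: centre of its underside (14 mm above the table); its top is 10 mm higher. Its place among the three changes.
- side_board: Fixed flat bare plywood board, 320 mm long (its x) by 150 mm wide (its y), 16 mm thick, on the table to one side of the ware board, left or right; empty at the start. Origin: centre of its underside on the table; its top is 16 mm higher. It takes three vases in a row along its x, some 95 mm apart.
- wheel: Fixed low metal banding wheel that does not turn: flat round head 170 mm diameter with ring grooves and a dark centre dot, its top 50 mm above the table; on the other side of the ware board from the side board. Origin: on its axis, at the table; z up.
- bowl: Bystander: loose small clay bowl, 68 mm rim diameter, 30 mm high, standing between the robot and the ware board. Origin: centre of its underside. It stays where it is.
There are look-alikes about, which are no part of the job. Leave any purple look-alike of the square_vase alone. Leave any yellow look-alike of the wheel alone.

How it is judged:
On the way, in this order (a step that is already met when the one before it is completed fails the run):
1. all three vases stand upright and released on the side board, the chuck not yet shifted (x of cylinder_vase in the frame of side_board between -0.15 and 0.15 m and y of cylinder_vase in the frame of side_board between -0.07 and 0.07 m and z of cylinder_vase in the frame of side_board between 0.011 and 0.022 m and angle between each of cylinder_vase, square_vase, bottle_vase's own z axis and vertical below 0.1 rad and x of square_vase in the frame of side_board between -0.15 and 0.15 m and y of square_vase in the frame of side_board between -0.07 and 0.07 m and z of square_vase in the frame of side_board between 0.011 and 0.022 m and x of bottle_vase in the frame of side_board between -0.15 and 0.15 m and y of bottle_vase in the frame of side_board between -0.07 and 0.07 m and z of bottle_vase in the frame of side_board between 0.011 and 0.022 m and contact force between each of cylinder_vase, square_vase, bottle_vase and the fingers below 0.1 N and distance of chuck from where it was at the start of the episode below 0.015 m), for 0.2 s.
2. the chuck stands released on the middle of the banding wheel while all three vases are still on the side board (horizontal distance between chuck and wheel below 0.012 m and z of chuck in the frame of wheel between 0.045 and 0.056 m and angle between each of chuck, cylinder_vase, square_vase, bottle_vase's own z axis and vertical below 0.1 rad and contact force between chuck and the fingers below 0.1 N and x of cylinder_vase in the frame of side_board between -0.15 and 0.15 m and y of cylinder_vase in the frame of side_board between -0.07 and 0.07 m and z of cylinder_vase in the frame of side_board between 0.011 and 0.022 m and x of square_vase in the frame of side_board between -0.15 and 0.15 m and y of square_vase in the frame of side_board between -0.07 and 0.07 m and z of square_vase in the frame of side_board between 0.011 and 0.022 m and x of bottle_vase in the frame of side_board between -0.15 and 0.15 m and y of bottle_vase in the frame of side_board between -0.07 and 0.07 m and z of bottle_vase in the frame of side_board between 0.011 and 0.022 m), for 0.2 s.
At the end, for the whole second after the job is handed in: Each vase stands upright (within 0.1 rad) on its own bat - cylinder on round, square on square, bottle on cross - within 12 mm of the bat's centre; the chuck stands upright, flange down, on the wheel within 12 mm of its centre; all released and at rest (horizontal distance between cylinder_vase and round_bat below 0.012 m and z of cylinder_vase in the frame of round_bat between 0.006 and 0.015 m and angle between each of cylinder_vase, square_vase, bottle_vase, chuck's own z axis and vertical below 0.1 rad and horizontal distance between square_vase and square_bat below 0.012 m and z of square_vase in the frame of square_bat between 0.006 and 0.015 m and horizontal distance between bottle_vase and cross_bat below 0.012 m and z of bottle_vase in the frame of cross_bat between 0.006 and 0.015 m and horizontal distance between chuck and wheel below 0.012 m and z of chuck in the frame of wheel between 0.045 and 0.056 m and linear speed of each of cylinder_vase, square_vase, bottle_vase, chuck below 0.03 m/s and angular speed of each of cylinder_vase, square_vase, bottle_vase, chuck below 0.3 rad/s and contact force between each of cylinder_vase, square_vase, bottle_vase, chuck and the fingers below 0.1 N); the robot touches nothing.
It fails at once if a vase or the chuck is tipped over (angle between any of cylinder_vase, square_vase, bottle_vase, chuck's own z axis and vertical above 0.6 rad).
It fails at once if the bowl is pushed more than 20 mm (distance of bowl from where it was at the start of the episode above 0.02 m).
It also fails if it takes over 139 s, if anything falls off the work surface, if the arm or the gripper's body presses on something with over 40 N, if the wrist force passes 120 N, or if a joint passes its speed limit or range.

## Working session

There is one attempt and no reset: what is moved stays moved. The work goes in short steps, Python scripts to look and compute and a tool call to move; the robot and the scene stay as the last step left them, time stands still between calls to the robot, and variables do not carry over. Pictures are saved under pics/ and viewed, at most 14 in all, crops included, and the job is handed in when it is done.

```bash
ls; mkdir -p pics; cat > h.py <<'E'
import numpy as np, cv2, pickle
from bench import get_obs, optics, workorder
def snap(tag):
    out={}
    for n in("scene","top"):
        im,d=optics.camera(n); out[n]=(im.copy(),d.copy(),optics.camera_params(n)); cv2.imwrite(f"pics/{tag}_{n}.png",im)
    pickle.dump(out,open(f"{tag}.pkl","wb")); return out
def K(p):
    f=200/np.tan(np.radians(p["fovy"])/2); return np.array([[f,0,p["cx"]],[0,f,p["cy"]],[0,0,1]])
def ray(p,uv):
    uv=np.asarray(uv,float).reshape(-1,1,2)
    n=cv2.undistortPoints(uv,K(p),np.array(p["dist"],float)).reshape(-1,2)
    V=np.array(p["view"]); R=V[:3,:3]; o=-R.T@V[:3,3]
    d=np.c_[n[:,0],-n[:,1],-np.ones(len(n))]
    return o,d@R     # d scaled so that depth multiplies
def plane(p,uv,z):
    o,d=ray(p,uv); return o+d*((z-o[2])/d[:,2])[:,None]
def cloud(p,dep):
    v,u=np.mgrid[0:400,0:640]; o,d=ray(p,np.c_[u.ravel(),v.ravel()])
    P=o+d*dep.ravel()[:,None]; P[dep.ravel()==0]=np.nan; return P.reshape(400,640,3)
def proj(p,P):
    V=np.array(p["view"]); c=np.atleast_2d(P)@V[:3,:3].T+V[:3,3]
    c=c*[1,-1,-1]; return cv2.projectPoints(c,np.zeros(3),np.zeros(3),K(p),np.array(p["dist"],float))[0].reshape(-1,2)
E
python3 - <<'E'
from h import *
o=snap("a")
for n in o: 
    p=o[n][2]; print(n,p["fovy"],p["dist"],ray(p,[[320,200]]))
s=get_obs();print(s)
E
```

```text
pics
scene 57.130215476731415 [0.01157159 0.         0.         0.         0.        ] (array([ 1.20191343, -0.14108629,  0.53864913]), array([[-0.78287486,  0.17209709, -0.59809241]]))
top 55.525813917182745 [-0.00687976  0.          0.          0.          0.        ] (array([ 0.36125924, -0.00518717,  0.97642281]), array([[ 0.23895021, -0.00222169, -0.97112552]]))
{'time_s': 0.1, 'q': array([ 9.47711849e-01,  1.81472603e-01,  1.60795200e+00, -6.29438992e-06,
        1.35380745e+00, -2.06325022e-01]), 'dq': array([-1.43235183e-03,  2.29959664e-05, -3.00050068e-03,  1.10842137e-03,
       -1.90264612e-03, -3.59304577e-04]), 'joint_efforts': array([ 6.49897629e-04, -4.45878088e+01, -3.52235126e+01, -1.53696219e-04,
        4.08341482e-03,  1.65737964e-05]), 'eef_pos': array([0.2324177 , 0.52530882, 0.19894974]), 'eef_rot': array([-3.27462300e-04,  2.06874216e-01,  9.78367205e-01, -7.51459616e-04]), 'wrist_force': array([ 0.57105923, -0.38909083,  0.07843805]), 'torque': array([-0.00051313, -0.02646458,  0.01449593]), 'grasp_force': 0.0, 'opening': 1.0003101778395926}
```

View pics/a_top.png

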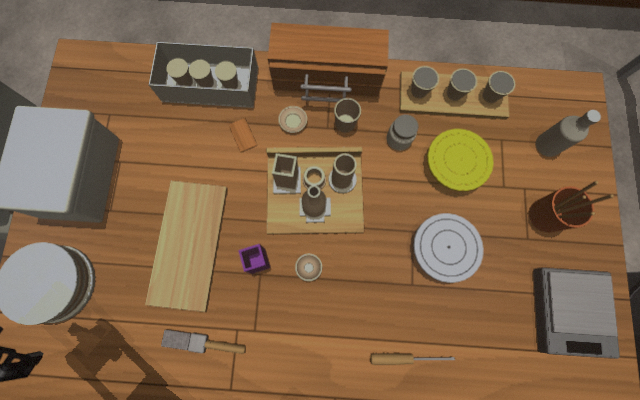

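View pics/a_scene.png

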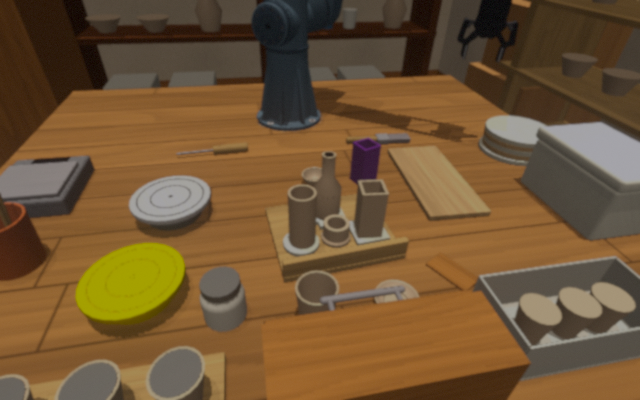

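The top view shows the square vase at (285,172), the cylinder at (344,172), the bottle in front at (314,203) and the chuck at (314,177). The side board is on the left at (187,245), the wheel at (449,248), the bowl at (308,267) and the purple decoy at (254,259). The scene view agrees. Next I measure from both views.

```bash
cat > m.py <<'E'
from h import *
o=pickle.load(open("a.pkl","rb"))
def reg(n,c,r):
    C=cloud(o[n][2],o[n][1]).reshape(-1,3); return C[np.hypot(C[:,0]-c[0],C[:,1]-c[1])<r]
p=o["top"][2]
c0={k:plane(p,[uv],z)[0] for k,uv,z in [("sq",(286,158),.134),("cyl",(345,160),.144),("bot",(314,189),.174),("chuck",(314,175),.056),("wheel",(449,248),.05),("side",(187,245),.016),("bowl",(308,267),.03),("purple",(254,255),.1)]}
for k,c in c0.items(): print(k,c.round(4))
for n in("top","scene"):
  for k in("sq","cyl","bot","chuck","wheel","bowl","purple"):
    P=reg(n,c0[k],.04 if k!="wheel" else .1); 
    if len(P)<20: print(n,k,"few");continue
    zt=np.percentile(P[:,2],97); Q=P[abs(P[:,2]-zt)<.006].astype(np.float32)
    print(n,k,len(P),"ztop",zt.round(4),"rim",len(Q),"circ",cv2.minEnclosingCircle(Q[:,:2]),"med",np.median(Q,0).round(4),"rect",cv2.minAreaRect(Q[:,:2]*1000))
  C=cloud(o[n][2],o[n][1]).reshape(-1,3)
  Q=C[(abs(C[:,2]-.016)<.005)&(abs(C[:,0]-c0["side"][0])<.19)&(abs(C[:,1]-c0["side"][1])<.12)].astype(np.float32)
  print(n,"side",np.median(Q[:,2]),cv2.minAreaRect(Q[:,:2]*1000))
E
python3 m.py
python3 - <<'E'
import cv2
for n,(x,y,w,h) in {"top":(255,140,120,100),"scene":(255,140,160,140)}.items():
    im=cv2.imread(f"pics/a_{n}.png")[y:y+h,x:x+w]; cv2.imwrite(f"pics/crop_{n}.png",cv2.resize(im,None,fx=4,fy=4,interpolation=cv2.INTER_CUBIC))
E
```

```text
sq [0.6641 0.0791 0.134 ]
cyl [ 0.6653 -0.0586  0.144 ]
bot [0.5825 0.0077 0.174 ]
chuck [0.6518 0.0122 0.056 ]
wheel [ 0.4908 -0.3298  0.05  ]
side [0.4572 0.3203 0.016 ]
bowl [0.4227 0.011  0.03  ]
purple [0.4367 0.1353 0.1   ]Traceback (most recent call last):
  File "m.py", line 13, in <module>
    print(n,k,len(P),"ztop",zt.round(4),"rim",len(Q),"circ",cv2.minEnclosingCircle(Q[:,:2]),"med",np.median(Q,0).round(4),"rect",cv2.minAreaRect(Q[:,:2]*1000))
                                                            ~~~~~~~~~~~~~~~~~~~~~~^^^^^^^^^
cv2.error: OpenCV(4.12.0) /io/opencv/modules/imgproc/src/shapedescr.cpp:201: error: (-215:Assertion failed) count >= 0 && (depth == CV_32F || depth == CV_32S) in function 'minEnclosingCircle'
```

View pics/crop_top.png

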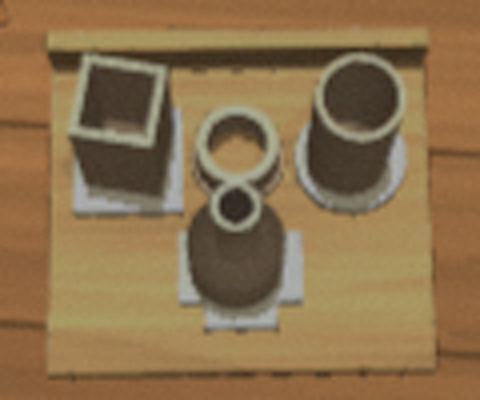

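View pics/crop_scene.png

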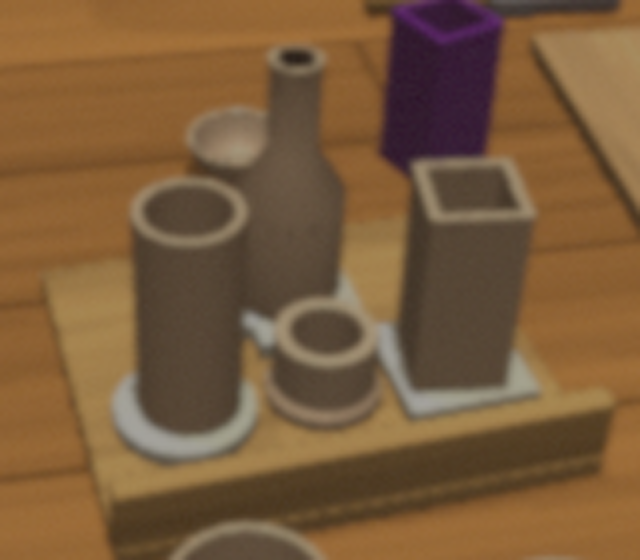

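The crops show rim centres in crop pixels. Top: cylinder (360,98), bottle (235,205), chuck (238,145), square corners (83,56), (168,68), (153,145), (71,135). Scene: cylinder (189,211), bottle (296,60), chuck (325,332), square corners (414,160), (515,160), (533,218), (427,220).

```bash
sed -i 's/zt=np.perc/P=P.astype(np.float32);zt=np.perc/;s/Q=P\[abs(P\[:,2\]-zt)<.006\].astype(np.float32)/Q=np.ascontiguousarray(P[abs(P[:,2]-zt)<.006])/;s/cv2.minEnclosingCircle(Q\[:,:2\])/cv2.minEnclosingCircle(Q[:,:2].copy())/' m.py
cat >> m.py <<'E'
def tri(a,b):
    a=(np.array(a)+.5)/4-.5+[255,140]; b=(np.array(b)+.5)/4-.5+[255,140]
    (o1,d1),(o2,d2)=ray(o["top"][2],[a]),ray(o["scene"][2],[b]); d1=d1[0];d2=d2[0]
    s=np.linalg.lstsq(np.c_[d1,-d2],o2-o1,rcond=None)[0]; A=o1+s[0]*d1;B=o2+s[1]*d2
    return ((A+B)/2).round(4),np.linalg.norm(A-B).round(4)
for k,a,b in [("cyl",(360,98),(189,211)),("bot",(235,205),(296,60)),("chuck",(238,145),(325,332)),("sq",np.mean([(83,56),(168,68),(153,145),(71,135)],0),np.mean([(414,160),(515,160),(533,218),(427,220)],0)),
 ("sqa TL",(83,56),(533,218)),("TR",(168,68),(427,220)),("BR",(153,145),(414,160)),("BL",(71,135),(515,160))]: print("tri",k,*tri(a,b))
# bats: white mask
for n in("top","scene"):
    hsv=cv2.cvtColor(o[n][0],cv2.COLOR_BGR2HSV); m=((hsv[...,1]<45)&(hsv[...,2]>130)).astype(np.uint8)
    m[:140]=0;m[255:]=0;m[:,:255]=0;m[:,400:]=0
    cn,_=cv2.findContours(m,cv2.RETR_EXTERNAL,cv2.CHAIN_APPROX_NONE)
    for c in cn:
        if cv2.contourArea(c)<15: continue
        P=plane(o[n][2],c.reshape(-1,2),.024)[:,:2].astype(np.float32)
        print(n,"bat",cv2.contourArea(c),"min",P.min(0),"max",P.max(0),cv2.minEnclosingCircle(P))
E
python3 m.py
```

```text
sq [0.6641 0.0791 0.134 ]
cyl [ 0.6653 -0.0586  0.144 ]
bot [0.5825 0.0077 0.174 ]
chuck [0.6518 0.0122 0.056 ]
wheel [ 0.4908 -0.3298  0.05  ]
side [0.4572 0.3203 0.016 ]
bowl [0.4227 0.011  0.03  ]
purple [0.4367 0.1353 0.1   ]
top sq 565 ztop 0.1348 rim 135 circ ((0.6523650884628296, 0.08069712668657303), 0.030458806082606316) med [0.6599 0.0794 0.1333] rect ((647.92431640625, 81.61940002441406), (50.4217643737793, 46.969730377197266), 84.2911148071289)
top cyl 871 ztop 0.145 rim 150 circ ((0.6549951434135437, -0.05859169736504555), 0.027008455246686935) med [ 0.656  -0.0593  0.1435] rect ((654.6533203125, -59.17332077026367), (52.54130935668945, 51.182708740234375), 3.07997989654541)
top bot 780 ztop 0.1754 rim 128 circ ((0.5766366124153137, 0.007629748899489641), 0.014165252447128296) med [0.5765 0.008  0.1738] rect ((577.00927734375, 8.08926010131836), (26.695852279663086, 26.92932891845703), 20.525890350341797)
top chuck 590 ztop 0.0579 rim 175 circ ((0.6499530076980591, 0.011842898093163967), 0.027015920728445053) med [0.6503 0.0129 0.0561] rect ((650.9243774414062, 12.087182
[... 3826 characters left out ...]
1577734947)
top bat 51.0 min [0.6125637  0.04578634] max [0.6810892  0.05915391] ((0.646770715713501, 0.053340427577495575), 0.03442075476050377)
top bat 34.5 min [0.6547041  0.06513845] max [0.70815265 0.12151708] ((0.683960497379303, 0.0934864804148674), 0.036344487220048904)
scene bat 184.0 min [ 0.6354111  -0.09405548] max [ 0.69375694 -0.02524729] ((0.6586601734161377, -0.05918760597705841), 0.03595348447561264)
scene bat 138.0 min [0.6139592  0.05010621] max [0.6844613  0.12113298] ((0.6490595936775208, 0.08401962369680405), 0.04465370252728462)
scene bat 21.0 min [ 0.5953359  -0.01591565] max [ 0.61720747 -0.0030012 ] ((0.6062716841697693, -0.008675280958414078), 0.011903864331543446)
```

```bash
cat > d.py <<'E'
import sys
from h import *
from scipy.spatial.transform import Rotation as R
# d.py x y z [yaw]: shift/turn in tool axes to a tool-down pose (yaw 0: tool x=-X, tool y=+Y)
s=get_obs(); q=s["eef_rot"]; r=R.from_quat([q[1],q[2],q[3],q[0]])
x,y,z=map(float,sys.argv[1:4]); yaw=float(sys.argv[4]) if len(sys.argv)>4 else 0
t=R.from_euler("z",yaw)*R.from_quat([0,1,0,0])
print("t",round(s["time_s"],2),"pos",s["eef_pos"].round(4),"d",(r.inv().apply(np.array([x,y,z])-s["eef_pos"])).round(4),"rot",(r.inv()*t).as_rotvec().round(3))
E
python3 d.py .577 .0085 .25 0
```

```text
t 0.1 pos [0.2324 0.5253 0.1989] d [-0.5243 -0.3332 -0.0507] rot [-0.002 -0.001 -0.417]
```

Units first: turns go in shares of pi/2 rad. So -0.417 rad / 1.5708 = -0.2655.

Call:
jog_arm:
  increments:
    - [[-0.06,-0.04,-0.05,0,0,-0.0637,1],[-0.11,-0.07,-0.0507,0,0,-0.1273,1],[-0.16,-0.1,-0.0507,0,0,-0.191,1],[-0.21,-0.13,-0.0507,0,0,-0.2655,1],[-0.26,-0.165,-0.0507,-0.0013,-0.0006,-0.2655,1],[-0.31,-0.2,-0.0507,-0.0013,-0.0006,-0.2655,1],[-0.36,-0.23,-0.0507,-0.0013,-0.0006,-0.2655,1],[-0.41,-0.265,-0.0507,-0.0013,-0.0006,-0.2655,1],[-0.465,-0.3,-0.0507,-0.0013,-0.0006,-0.2655,1],[-0.5243,-0.3332,-0.0507,-0.0013,-0.0006,-0.2655,1]]

```text
time_s: 1.35
eef_pos: [0.5726, 0.014, 0.2502]
eef_rot: [0.001, 0.0, 1.0, 0.001]
wrist_force: [0.4, 0.4, 0.4]
opening: 1.007
grasp_force: 0.0
```

```bash
python3 d.py .577 .0085 .25 0;python3 d.py .577 .0085 .133 0
```

```text
t 1.35 pos [0.5726 0.014  0.2502] d [-0.0044 -0.0055  0.0002] rot [ 0.002  0.001 -0.   ]
t 1.35 pos [0.5726 0.014  0.2502] d [-0.0042 -0.0058  0.1172] rot [ 0.002  0.001 -0.   ]
```

Call:
jog_arm:
  increments:
    - [[0,0,0,0,0,0,1],[0,0,0,0,0,0,1],[0,0,0,0,0,0,1]]

```text
time_s: 1.72
eef_pos: [0.5713, 0.0172, 0.2504]
eef_rot: [0.0, -0.001, 1.0, 0.001]
wrist_force: [-0.7, -0.1, -0.7]
opening: 1.001
grasp_force: 0.0
```

```bash
python3 d.py .577 .0085 .133 0
```

```text
t 1.73 pos [0.5713 0.0172 0.2504] d [-0.0055 -0.0089  0.1174] rot [0.002 0.001 0.002]
```

Converted, 0.002 rad / 1.5708 = 0.0013.

Call:
jog_arm:
  increments:
    - [[-0.0055,-0.0089,0.03,0,0,0,1],[-0.0055,-0.0089,0.07,0.0013,0.0006,0.0013,1],[-0.0055,-0.0089,0.1,0.0013,0.0006,0.0013,1],[-0.0055,-0.0089,0.1174,0.0013,0.0006,0.0013,1],[-0.0055,-0.0089,0.1174,0.0013,0.0006,0.0013,1]]

```text
time_s: 2.35
eef_pos: [0.5767, 0.0082, 0.1323]
eef_rot: [-0.001, 0.0, 1.0, 0.0]
wrist_force: [0.4, 0.1, 1.0]
opening: 1.0
grasp_force: 0.0
```

```bash
python3 d.py .577 .0085 .133 0
```

```text
t 2.35 pos [0.5767 0.0082 0.1323] d [-0.0003  0.0003 -0.0007] rot [ 0.    -0.002 -0.001]
```

Call:
jog_arm:
  increments:
    - [[0,0,0,0,0,0,0],[0,0,0,0,0,0,0],[0,0,0,0,0,0,0],[0,0,0,0,0,0,0],[0,0,0,0,0,0,0],[0,0,0,0,0,0,0]]

```text
time_s: 3.1
eef_pos: [0.5785, 0.0073, 0.1342]
eef_rot: [0.001, 0.001, 1.0, -0.0]
wrist_force: [0.2, 1.1, 6.3]
opening: 0.287
grasp_force: 58.7
```

```bash
python3 d.py .577 .0085 .283 0
```

```text
t 3.1 pos [0.5785 0.0073 0.1342] d [ 0.0012  0.0012 -0.1488] rot [-0.     0.002 -0.002]
```

Call:
jog_arm:
  increments:
    - [[0,0,-0.02,0,0,0,0],[0,0,-0.06,0,0,0,0],[0,0,-0.11,0,0,0,0],[0,0,-0.15,0,0,0,0],[0,0,-0.15,0,0,0,0]]

```text
time_s: 3.72
eef_pos: [0.5792, 0.0069, 0.2863]
eef_rot: [0.003, 0.001, 1.0, -0.001]
wrist_force: [0.8, -0.5, -4.2]
opening: 0.291
grasp_force: 59.3
```

Call:
jog_arm:
  increments:
    - [[0,0.03,0,0,0,0,0],[0,0.08,0,0,0,0,0],[0.01,0.13,0,0,0,0,0],[0.02,0.18,0,0,0,0,0],[0.021,0.23,0,0,0,0,0],[0.021,0.28,0,0,0,0,0],[0.021,0.311,0,0,0,0,0],[0.021,0.311,0,0,0,0,0],[0.021,0.311,0,0,0,0,0]]

```text
time_s: 4.85
eef_pos: [0.5564, 0.3175, 0.2806]
eef_rot: [-0.002, 0.001, 1.0, -0.001]
wrist_force: [0.4, -0.7, -2.9]
opening: 0.287
grasp_force: 59.6
```

```bash
python3 d.py .556 .319 .128 0
```

```text
t 4.85 pos [0.5564 0.3175 0.2806] d [-1.000e-04  1.800e-03  1.526e-01] rot [-0.002 -0.003 -0.002]
```

Call:
jog_arm:
  increments:
    - [[0,0.001,0.04,0,0,0,0],[0,0.001,0.09,0,0,0,0],[0,0.001,0.13,0,0,0,0],[0,0.001,0.148,0,0,0,0],[0,0.001,0.1535,0,0,0,0],[0,0.001,0.1535,0,0,0,0],[0,0.001,0.1535,0,0,0,0]]

```text
time_s: 5.72
eef_pos: [0.5585, 0.3197, 0.1316]
eef_rot: [0.002, 0.001, 1.0, 0.0]
wrist_force: [-0.4, -0.0, -2.7]
opening: 0.292
grasp_force: 59.6
```

Call:
jog_arm:
  increments:
    - [[0,0,0,0,0,0,0.6],[0,0,0,0,0,0,1],[0,0,0,0,0,0,1],[0,0,0,0,0,0,1]]

```text
time_s: 6.22
eef_pos: [0.5574, 0.3193, 0.1297]
eef_rot: [0.0, 0.001, 1.0, -0.0]
wrist_force: [-0.3, 0.1, 0.9]
opening: 1.002
grasp_force: 0.0
```

Call:
jog_arm:
  increments:
    - [[0,0,-0.03,0,0,0,1],[0,0,-0.08,0,0,0,1],[0,0,-0.11,0,0,0,1],[0,0,-0.11,0,0,0,1]]

```text
time_s: 6.72
eef_pos: [0.559, 0.32, 0.2432]
eef_rot: [0.003, 0.001, 1.0, 0.001]
wrist_force: [0.2, 1.0, -0.1]
opening: 1.004
grasp_force: 0.0
```

```bash
python3 d.py .6485 .0825 .25 -.115
```

```text
t 6.72 pos [0.559  0.32   0.2432] d [-0.09   -0.2373 -0.0067] rot [0.002 0.006 0.113]
```

Converted, 0.05 rad / 1.5708 = 0.0318.

Call:
jog_arm:
  increments:
    - [[-0.02,-0.05,0,0,0,0.0318,1],[-0.04,-0.1,0,0,0,0.0637,1],[-0.06,-0.15,0,0,0,0.0719,1],[-0.08,-0.2,0,0,0,0.0719,1],[-0.09,-0.2373,0,0,0,0.0719,1],[-0.09,-0.2373,0,0,0,0.0719,1],[-0.09,-0.2373,0,0,0,0.0719,1],[-0.09,-0.2373,0,0,0,0.0719,1]]

```text
time_s: 7.72
eef_pos: [0.6462, 0.0832, 0.239]
eef_rot: [-0.0, 0.057, 0.998, 0.0]
wrist_force: [-0.9, 1.1, 0.1]
opening: 0.999
grasp_force: 0.0
```

```bash
python3 d.py .6485 .0825 .098 -.115; python3 d.py .6485 .0825 .098 -.115
```

```text
t 7.72 pos [0.6462 0.0832 0.239 ] d [-0.0024 -0.0004  0.141 ] rot [-0.    -0.001  0.002]
t 7.72 pos [0.6462 0.0832 0.239 ] d [-0.0024 -0.0004  0.141 ] rot [-0.    -0.001  0.002]
```

Call:
jog_arm:
  increments:
    - [[-0.001,0,0.04,0,0,0,1],[-0.001,0,0.09,0,0,0,1],[-0.001,0,0.125,0,0,0,1],[-0.001,0,0.141,0,0,0,1],[-0.001,0,0.141,0,0,0,1],[-0.001,0,0.141,0,0,0,1]]

```text
time_s: 8.48
eef_pos: [0.6492, 0.082, 0.1007]
eef_rot: [0.002, 0.057, 0.998, -0.0]
wrist_force: [-0.2, 0.1, 0.6]
opening: 0.997
grasp_force: 0.0
```

Call:
jog_arm:
  increments:
    - [[0,0,0,0,0,0,0],[0,0,0,0,0,0,0],[0,0,0,0,0,0,0],[0,0,0,0,0,0,0],[0,0,0,0,0,0,0]]

```text
time_s: 9.1
eef_pos: [0.6545, 0.0848, 0.1089]
eef_rot: [0.008, 0.057, 0.998, 0.002]
wrist_force: [-4.0, 8.5, 35.5]
opening: 0.002
grasp_force: 17.7
```

Call:
jog_arm:
  increments:
    - [[0,0,-0.02,0,0,0,0],[0,0,-0.06,0,0,0,0],[0,0,-0.11,0,0,0,0],[0,0,-0.16,0,0,0,0],[0,0,-0.16,0,0,0,0],[0,0,-0.16,0,0,0,0]]

```text
time_s: 9.85
eef_pos: [0.6473, 0.0816, 0.258]
eef_rot: [-0.0, 0.058, 0.998, -0.0]
wrist_force: [0.1, 0.4, -0.2]
opening: 0.0
grasp_force: 0.0
```

```bash
python3 d.py .4616 .323 .258
```

```text
t 9.85 pos [0.6473 0.0816 0.258 ] d [0.2122 0.2185 0.    ] rot [-0.    -0.    -0.115]
```

```bash
python3 - <<'E'
from h import *
o=snap("b")
a=o["top"][0][140:240,255:375]; b=o["scene"][0][140:240,255:375]
cv2.imwrite("pics/b_crop.png",np.hstack([cv2.resize(x,None,fx=3.3,fy=3.3,interpolation=2) for x in(a,b)]))
E
```

```text
(no output)
```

View pics/b_crop.png

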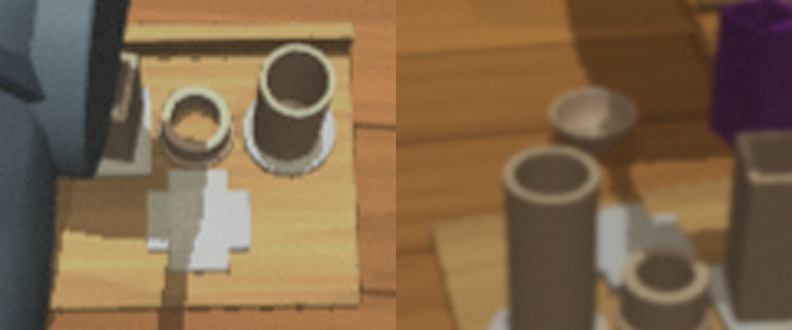

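The bottle's cross bat is clear and the square vase is still standing at crop (110,100) left and (765,140) right. The fingers slipped off its rim because the grip was too shallow. I'll re-measure it from the scene view.

```bash
python3 - <<'E'
from h import *
for t in "ab":
    o=pickle.load(open(f"{t}.pkl","rb")); im,d,p=o["scene"]
    C=cloud(p,d).reshape(-1,3).astype(np.float32)
    for c,z in[((.65,.083),.134),((.6555,-.058),.144),((.651,.013),.056)]:
        Q=C[(np.hypot(C[:,0]-c[0],C[:,1]-c[1])<.045)&(abs(C[:,2]-z)<.006)]
        print(t,len(Q),cv2.minAreaRect(Q[:,:2].copy()*1000),np.median(Q[:,2]))
E
```

```text
a 288 ((647.1339721679688, 83.97256469726562), (50.81587600708008, 54.3347282409668), 81.85082244873047) 0.13338876
a 247 ((657.0497436523438, -56.32756805419922), (52.059696197509766, 52.3436393737793), 50.72360610961914) 0.14291213
a 301 ((646.1019287109375, 13.667121887207031), (59.44312286376953, 71.48701477050781), 57.14852523803711) 0.05612458
b 293 ((647.7740478515625, 83.70304870605469), (50.47175216674805, 53.509971618652344), 83.52973937988281) 0.13347101
b 248 ((656.887939453125, -56.722412109375), (51.888885498046875, 52.97454833984375), 33.82956314086914) 0.1430501
b 283 ((655.3206176757812, 9.996570587158203), (53.201656341552734, 64.08314514160156), 44.65449142456055) 0.056142844
```

Call:
jog_arm:
  increments:
    - [[-0.001,0,0,0,0,0,1],[-0.001,0,0,0,0,0,1],[-0.001,0,0,0,0,0,1],[-0.001,0,0.04,0,0,0,1],[-0.001,0,0.09,0,0,0,1],[-0.001,0,0.14,0,0,0,1],[-0.001,0,0.165,0,0,0,1],[-0.001,0,0.176,0,0,0,1],[-0.001,0,0.176,0,0,0,1],[-0.001,0,0.176,0,0,0,1]]

```text
time_s: 11.2
eef_pos: [0.6501, 0.0815, 0.0844]
eef_rot: [0.002, 0.057, 0.998, -0.0]
wrist_force: [-0.5, 0.4, 0.5]
opening: 1.0
grasp_force: 0.0
```

Call:
jog_arm:
  increments:
    - [[0,0,0,0,0,0,0],[0,0,0,0,0,0,0],[0,0,0,0,0,0,0],[0,0,0,0,0,0,0],[0,0,0,0,0,0,0]]

```text
time_s: 11.82
eef_pos: [0.6499, 0.0819, 0.084]
eef_rot: [0.001, 0.057, 0.998, 0.0]
wrist_force: [0.3, 2.4, 5.3]
opening: 0.57
grasp_force: 63.5
```

Call:
jog_arm:
  increments:
    - [[0,0,-0.02,0,0,0,0],[0,0,-0.06,0,0,0,0],[0,0,-0.11,0,0,0,0],[0,0,-0.16,0,0,0,0],[0,0,-0.16,0,0,0,0],[0,0,-0.16,0,0,0,0]]

```text
time_s: 12.58
eef_pos: [0.6479, 0.0815, 0.2419]
eef_rot: [-0.001, 0.057, 0.998, -0.0]
wrist_force: [-0.2, -0.3, -3.6]
opening: 0.568
grasp_force: 62.7
```

```bash
python3 d.py .4616 .323 .244
```

```text
t 12.57 pos [0.6479 0.0815 0.2419] d [ 0.2128  0.2185 -0.0019] rot [-0.    -0.001 -0.115]
```

Converted, -0.05 rad / 1.5708 = -0.0318.

Call:
jog_arm:
  increments:
    - [[0.02,0.02,0,0,0,0,0],[0.055,0.057,0,0,0,-0.0318,0],[0.09,0.093,0,0,0,-0.0732,0],[0.125,0.129,0,0,0,-0.0732,0],[0.16,0.165,0,0,0,-0.0732,0],[0.195,0.2,0,0,0,-0.0732,0],[0.2128,0.2185,0,0,0,-0.0732,0],[0.2128,0.2185,0,0,0,-0.0732,0],[0.2128,0.2185,0,0,0,-0.0732,0],[0.2128,0.2185,0,0,0,-0.0732,0]]

```text
time_s: 13.82
eef_pos: [0.4627, 0.322, 0.2417]
eef_rot: [-0.0, 0.001, 1.0, -0.001]
wrist_force: [0.3, -0.4, -2.9]
opening: 0.574
grasp_force: 62.9
```

```bash
python3 d.py .4616 .323 .078
```

```text
t 13.82 pos [0.4627 0.322  0.2417] d [0.001  0.0011 0.1637] rot [-0.001 -0.001 -0.001]
```

Call:
jog_arm:
  increments:
    - [[0,0,0.04,0,0,0,0],[0,0,0.09,0,0,0,0],[0,0,0.14,0,0,0,0],[0,0,0.16,0,0,0,0],[0,0,0.1645,0,0,0,0],[0,0,0.1645,0,0,0,0],[0,0,0.1645,0,0,0,0]]

```text
time_s: 14.7
eef_pos: [0.4637, 0.3233, 0.0795]
eef_rot: [0.001, 0.0, 1.0, 0.0]
wrist_force: [0.9, -0.4, -2.5]
opening: 0.569
grasp_force: 63.1
```

Call:
jog_arm:
  increments:
    - [[0,0,0,0,0,0,0.8],[0,0,0,0,0,0,1],[0,0,0,0,0,0,1]]

```text
time_s: 15.08
eef_pos: [0.4628, 0.3232, 0.0786]
eef_rot: [0.001, -0.0, 1.0, 0.0]
wrist_force: [0.2, -0.9, -0.3]
opening: 0.998
grasp_force: 0.0
```

Call:
jog_arm:
  increments:
    - [[0,0,-0.03,0,0,0,1],[0,0,-0.08,0,0,0,1],[0,0,-0.13,0,0,0,1],[0,0,-0.16,0,0,0,1],[0,0,-0.16,0,0,0,1]]

```text
time_s: 15.7
eef_pos: [0.4641, 0.3239, 0.2413]
eef_rot: [0.003, -0.0, 1.0, 0.001]
wrist_force: [0.0, 0.3, -0.7]
opening: 1.0
grasp_force: 0.0
```

```bash
python3 d.py .6555 -.0575 .25
```

```text
t 15.7 pos [0.4641 0.3239 0.2413] d [-0.1913 -0.3814 -0.0083] rot [0.002 0.006 0.   ]
```

Call:
jog_arm:
  increments:
    - [[-0.02,-0.05,0,0,0,0,1],[-0.045,-0.09,0,0,0,0,1],[-0.07,-0.14,0,0,0,0,1],[-0.095,-0.19,0,0,0,0,1],[-0.12,-0.24,0,0,0,0,1],[-0.145,-0.29,0,0,0,0,1],[-0.17,-0.34,0,0,0,0,1],[-0.1913,-0.3814,0,0,0,0,1],[-0.1913,-0.3814,0,0,0,0,1],[-0.1913,-0.3814,0,0,0,0,1]]

```text
time_s: 16.95
eef_pos: [0.6528, -0.0578, 0.2363]
eef_rot: [-0.001, 0.0, 1.0, 0.0]
wrist_force: [0.1, 0.9, -0.2]
opening: 1.0
grasp_force: 0.0
```

Call:
jog_arm:
  increments:
    - [[0,0,0,0,0,0,1],[0,0,0,0,0,0,1]]

```text
time_s: 17.2
eef_pos: [0.6535, -0.057, 0.2382]
eef_rot: [0.0, -0.001, 1.0, -0.0]
wrist_force: [0.2, 0.5, -0.3]
opening: 0.999
grasp_force: 0.0
```

```bash
python3 d.py .6555 -.0575 .093
```

```text
t 17.2 pos [ 0.6535 -0.057   0.2382] d [-0.0019 -0.0005  0.1452] rot [-0.     0.     0.002]
```

Call:
jog_arm:
  increments:
    - [[-0.0015,0,0.04,0,0,0,1],[-0.0015,0,0.09,0,0,0,1],[-0.0015,0,0.13,0,0,0,1],[-0.0015,0,0.1455,0,0,0,1],[-0.0015,0,0.1455,0,0,0,1],[-0.0015,0,0.1455,0,0,0,1]]

```text
time_s: 17.95
eef_pos: [0.6569, -0.0586, 0.0951]
eef_rot: [0.002, -0.0, 1.0, -0.001]
wrist_force: [0.1, -0.5, 1.2]
opening: 0.998
grasp_force: 0.0
```

Call:
jog_arm:
  increments:
    - [[0,0,0,0,0,0,0],[0,0,0,0,0,0,0],[0,0,0,0,0,0,0],[0,0,0,0,0,0,0],[0,0,0,0,0,0,0]]

```text
time_s: 18.58
eef_pos: [0.6566, -0.0584, 0.0947]
eef_rot: [0.002, -0.0, 1.0, -0.0]
wrist_force: [-0.0, 1.4, 6.0]
opening: 0.606
grasp_force: 62.7
```

Call:
jog_arm:
  increments:
    - [[0,0,-0.02,0,0,0,0],[0,0,-0.06,0,0,0,0],[0,0,-0.11,0,0,0,0],[0,0,-0.16,0,0,0,0],[0,0,-0.16,0,0,0,0],[0,0,-0.16,0,0,0,0]]

```text
time_s: 19.32
eef_pos: [0.6546, -0.0582, 0.252]
eef_rot: [-0.0, -0.0, 1.0, -0.0]
wrist_force: [-0.1, -0.1, -4.7]
opening: 0.603
grasp_force: 63.8
```

```bash
python3 d.py .3666 .327 .254
```

```text
t 19.32 pos [ 0.6546 -0.0582  0.252 ] d [ 0.2879  0.3852 -0.0017] rot [-0.    -0.001  0.   ]
```

Call:
jog_arm:
  increments:
    - [[0.015,0.02,0,0,0,0,0],[0.045,0.06,0,0,0,0,0],[0.075,0.1,0,0,0,0,0],[0.105,0.14,0,0,0,0,0],[0.135,0.18,0,0,0,0,0],[0.165,0.22,0,0,0,0,0],[0.195,0.26,0,0,0,0,0],[0.225,0.3,0,0,0,0,0],[0.255,0.34,0,0,0,0,0],[0.2879,0.3852,0,0,0,0,0]]

```text
time_s: 20.58
eef_pos: [0.365, 0.3271, 0.2501]
eef_rot: [-0.002, 0.0, 1.0, -0.001]
wrist_force: [0.5, 0.4, -3.1]
opening: 0.61
grasp_force: 63.9
```

Call:
jog_arm:
  increments:
    - [[0,0,0,0,0,0,0],[0,0,0,0,0,0,0],[0,0,0,0,0,0,0]]

```text
time_s: 20.95
eef_pos: [0.3676, 0.3258, 0.2516]
eef_rot: [-0.0, 0.001, 1.0, -0.001]
wrist_force: [0.1, 0.2, -2.7]
opening: 0.602
grasp_force: 64.3
```

```bash
python3 d.py .3666 .327 .088
```

```text
t 20.95 pos [0.3676 0.3258 0.2516] d [0.0009 0.0014 0.1636] rot [-0.001 -0.001 -0.001]
```

Lower, release and raise, then move aside to the right and look.

Call:
jog_arm:
  increments:
    - [[0,0,0.04,0,0,0,0],[0,0,0.09,0,0,0,0],[0,0,0.14,0,0,0,0],[0,0,0.16,0,0,0,0],[0,0,0.1645,0,0,0,0],[0,0,0.1645,0,0,0,0],[0,0,0.1645,0,0,0,0]]

```text
time_s: 21.82
eef_pos: [0.3683, 0.3271, 0.089]
eef_rot: [0.001, 0.0, 1.0, 0.0]
wrist_force: [-0.2, 0.4, -3.3]
opening: 0.606
grasp_force: 64.3
```

Call:
jog_arm:
  increments:
    - [[0,0,0,0,0,0,0.8],[0,0,0,0,0,0,1],[0,0,0,0,0,0,1]]

```text
time_s: 22.2
eef_pos: [0.3677, 0.3271, 0.0884]
eef_rot: [0.001, -0.0, 1.0, 0.0]
wrist_force: [-0.6, 0.7, -0.3]
opening: 1.001
grasp_force: 0.0
```

Call:
jog_arm:
  increments:
    - [[0,0,-0.03,0,0,0,1],[0,0,-0.08,0,0,0,1],[0,0,-0.13,0,0,0,1],[0,0,-0.16,0,0,0,1],[0,0,-0.16,0,0,0,1]]

```text
time_s: 22.82
eef_pos: [0.3688, 0.3278, 0.251]
eef_rot: [0.003, -0.0, 1.0, 0.001]
wrist_force: [0.1, 0.2, 0.0]
opening: 1.002
grasp_force: 0.0
```

Call:
jog_arm:
  increments:
    - [[0,-0.06,0,0,0,0,1],[0,-0.12,0,0,0,0,1],[0,-0.18,0,0,0,0,1],[0,-0.24,0,0,0,0,1],[0,-0.3,0,0,0,0,1],[0,-0.36,0,0,0,0,1],[0,-0.42,0,0,0,0,1],[0,-0.42,0,0,0,0,1],[0,-0.42,0,0,0,0,1]]

```text
time_s: 23.95
eef_pos: [0.3667, -0.0926, 0.2469]
eef_rot: [-0.001, 0.001, 1.0, 0.001]
wrist_force: [-0.0, 0.8, 0.2]
opening: 1.005
grasp_force: 0.0
```

```bash
python3 - <<'E'
from h import *
snap("c")
E
```

```text
(no output)
```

View pics/c_top.png

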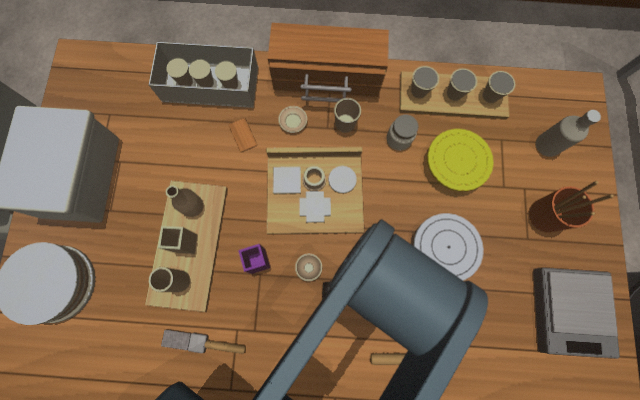

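View pics/c_scene.png

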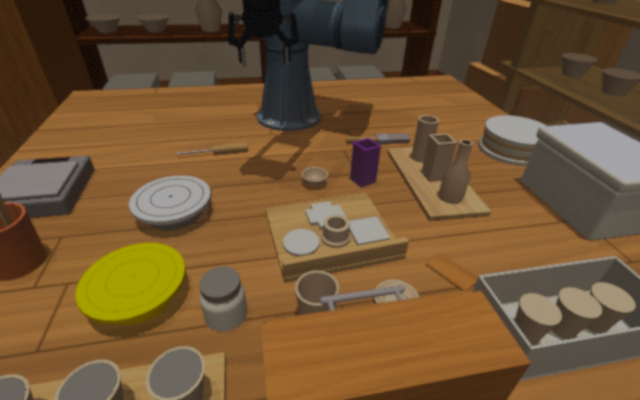

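All three vases stand on the side board, at top-view pixels bottle (172,190), square (172,238) and cylinder (160,280). The three bats are bare at (287,180), (342,180) and (315,207), with the chuck at (314,177). Now I measure the bats, chuck, wheel and vases.

```bash
cat > m2.py <<'E'
from h import *
o=pickle.load(open("c.pkl","rb"))
def tri(a,b):
    (o1,d1),(o2,d2)=ray(o["top"][2],[a]),ray(o["scene"][2],[b]); d1=d1[0];d2=d2[0]
    s=np.linalg.lstsq(np.c_[d1,-d2],o2-o1,rcond=None)[0]; A=o1+s[0]*d1;B=o2+s[1]*d2
    return ((A+B)/2).round(4),np.linalg.norm(A-B).round(4)
bat={"round":(.656,-.058),"square":(.648,.083),"cross":(.576,.009)}; cen={}
for n in("top","scene"):
    im,d,p=o[n]; hsv=cv2.cvtColor(im,cv2.COLOR_BGR2HSV)
    m=((hsv[...,1]<60)&(hsv[...,2]>110)).astype(np.uint8)
    cc=cv2.connectedComponentsWithStats(m)
    for k,c in bat.items():
        uv=proj(p,[*c,.024])[0].round().astype(int); l=cc[1][uv[1],uv[0]]
        g=(cc[1]==l).astype(np.uint8); cn=max(cv2.findContours(g,0,1)[0],key=cv2.contourArea)
        P=plane(p,cn.reshape(-1,2),.024)[:,:2].astype(np.float32)*1000
        cen[n,k]=cc[3][l]; print(n,k,l,cc[2][l][4],"rect",np.round(np.hstack(cv2.minAreaRect(P)),1),"cent@.024",plane(p,[cc[3][l]],.024)[0].round(4))
    # dark dot on wheel
    uv=proj(p,[.4945,-.327,.05])[0].round().astype(int); s=cv2.cvtColor(im,6)[uv[1]-5:uv[1]+6,uv[0]-6:uv[0]+7].astype(float)
    w=np.clip(np.median(s)-20-s,0,None); yy,xx=np.mgrid[:s.shape[0],:s.shape[1]]
    cen[n,"wheel"]=np.array([(w*xx).sum(),(w*yy).sum()])/w.sum()+[uv[0]-6,uv[1]-5]
    print(n,"dot",cen[n,"wheel"],plane(p,[cen[n,"wheel"]],.05)[0].round(4))
    C=cloud(p,d).reshape(-1,3).astype(np.float32)
    for k,c,z,r in[("chuck",(.651,.013),.056,.032),("cyl",(.367,.327),.136,.04),("sq",(.462,.323),.126,.045),("bot",(.557,.32),.166,.025),("wheel",(.4945,-.327),.05,.1),("bowl",(.4225,.01),.03,.045)]:
        Q=C[(np.hypot(C[:,0]-c[0],C[:,1]-c[1])<r)&(abs(C[:,2]-z)<.006)]
        (x,y),rr=cv2.minEnclosingCircle(Q[:,:2].copy()); print(n,k,len(Q),"z",np.median(Q[:,2]).round(4),"circ",round(x,4),round(y,4),round(rr,4),np.round(np.hstack(cv2.minAreaRect(Q[:,:2].copy()*1000)),1))
for k in [*bat,"wheel"]: print("tri",k,*tri(cen["top",k],cen["scene",k]))
E
python3 m2.py
```

```text
top round 94 604 rect [656.5 -61.1  71.3  72.9  49.3] cent@.024 [ 0.6562 -0.0612  0.024 ]
top square 92 730 rect [643.6  83.8  71.1  71.1   4.5] cent@.024 [0.6442 0.0837 0.024 ]
top cross 98 797 rect [578.    5.5  81.7  80.1   4.5] cent@.024 [0.5782 0.0052 0.024 ]
top dot [448.4416476  246.63386728] [ 0.494  -0.3285  0.05  ]
top chuck 186 z 0.0559 circ 0.6494 0.0115 0.0271 [649.3  11.5  52.8  51.8  51. ]
top cyl 195 z 0.1348 circ 0.3693 0.3264 0.0272 [369.2 326.7  52.7  52.5  18.4]
top sq 216 z 0.1253 circ 0.4622 0.324 0.0347 [4.625e+02 3.234e+02 5.010e+01 5.080e+01 4.000e-01]
top bot 131 z 0.1652 circ 0.5565 0.3215 0.0147 [557.  320.3  26.9  26.5  12.4]
top wheel 3042 z 0.0507 circ 0.495 -0.3289 0.0847 [ 509.4 -338.1  165.9  131.8   57.5]
top bowl 164 z 0.0286 circ 0.4225 0.0098 0.0335 [424.3   9.9  61.3  66.6   4.2]
scene round 12 741 rect [658.3 -59.4  71.5  73.6  80.4] cent@.024 [ 0.6598 -0.0591  0.024 ]
scene square 11 781 rect [646.7  85.7  74.1  73.1   4.6] cent@.024 [0.6488 0.0856 0.024 ]
scene cross 10 553 rect [578.3   7.7  80.9  80.8   4.5] cent@.024 [0.5741 0.0041 0.024 ]
scene dot [170.1779661  195.75423729] [ 0.4926 -0.3257  0.05  ]
scene chuck 277 z 0.0563 circ 0.6504 0.0133 0.0282 [651.9  14.1  52.2  52.3  61.4]
scene cyl 123 z 0.1345 circ 0.3686 0.3293 0.0292 [370.  330.2  52.1  52.3  30.5]
scene sq 182 z 0.1249 circ 0.4629 0.3263 0.0353 [462.1 327.1  52.6  52.5   2.2]
scene bot 93 z 0.1663 circ 0.5588 0.3233 0.0147 [558.9 323.9  26.8  26.6  19. ]
scene wheel 2909 z 0.0501 circ 0.4935 -0.3248 0.0862 [ 494.4 -325.3  169.6  167.2   34.1]
scene bowl 158 z 0.0286 circ 0.4227 0.0111 0.0344 [423.3  12.   66.8  64.1  14.3]
tri round [ 0.6571 -0.06    0.0216] 0.0026
tri square [0.6455 0.0854 0.0211] 0.0029
tri cross [0.5775 0.0043 0.0266] 0.0018
tri wheel [ 0.4938 -0.3267  0.0512] 0.0027
```

Bats in the top view are 73 mm from the chuck, which agrees with the text. The top view also agrees with where the robot placed the vases. I'll grip the chuck on the diagonal, so the fingers come down between the bats.

```bash
python3 d.py .649 .0115 .18 .785
```

```text
t 24.05 pos [ 0.3672 -0.0917  0.2474] d [-0.2821  0.1025  0.0673] rot [ 0.001 -0.    -0.783]
```

Units first: turns go in shares of pi/2 rad. So -0.783 rad / 1.5708 = -0.4985.

Call:
jog_arm:
  increments:
    - [[-0.05,0.018,0,0,0,-0.0955,1],[-0.1,0.036,0,0,0,-0.191,1],[-0.15,0.054,0.02,0,0,-0.2865,1],[-0.2,0.072,0.04,0,0,-0.382,1],[-0.25,0.09,0.0673,0,0,-0.4775,1],[-0.2821,0.1025,0.0673,0,0,-0.4985,1],[-0.2821,0.1025,0.0673,0,0,-0.4985,1],[-0.2821,0.1025,0.0673,0,0,-0.4985,1],[-0.2821,0.1025,0.0673,0,0,-0.4985,1]]

```text
time_s: 25.18
eef_pos: [0.6487, 0.0098, 0.1814]
eef_rot: [0.0, -0.382, 0.924, -0.0]
wrist_force: [-0.4, 0.0, -0.0]
opening: 0.998
grasp_force: 0.0
```

```bash
python3 d.py .649 .0115 .016 .785
```

```text
t 25.18 pos [0.6487 0.0098 0.1814] d [-0.0014  0.0012  0.1654] rot [-0.001  0.    -0.001]
```

Call:
jog_arm:
  increments:
    - [[0,0,0,0,0,0,1],[0,0,0,0,0,0,1]]

```text
time_s: 25.42
eef_pos: [0.6493, 0.009, 0.1813]
eef_rot: [0.0, -0.381, 0.924, -0.0]
wrist_force: [-0.6, 0.2, 0.4]
opening: 1.002
grasp_force: 0.0
```

```bash
python3 d.py .649 .0115 .016 .785
```

```text
t 25.43 pos [0.6493 0.009  0.1813] d [-0.0015  0.0021  0.1653] rot [-0.001  0.    -0.002]
```

Call:
jog_arm:
  increments:
    - [[-0.0015,0.0018,0.04,0,0,0,1],[-0.0015,0.0018,0.08,0,0,0,1],[-0.0015,0.0018,0.12,0,0,0,1],[-0.0015,0.0018,0.15,0,0,0,1],[-0.0015,0.0018,0.163,0,0,0,1],[-0.0015,0.0018,0.163,0,0,0,1],[-0.0015,0.0018,0.163,0,0,0,1]]

```text
time_s: 26.3
eef_pos: [0.6507, 0.0114, 0.0196]
eef_rot: [0.001, -0.382, 0.924, -0.001]
wrist_force: [0.0, -0.1, -0.0]
opening: 1.001
grasp_force: 0.0
```

```bash
python3 d.py .649 .0115 .016 .785
```

```text
t 26.3 pos [0.6507 0.0114 0.0196] d [0.0011 0.0013 0.0036] rot [-0.003  0.002 -0.002]
```

Call:
jog_arm:
  increments:
    - [[0,0,0,0,0,0,1]]

```text
time_s: 26.42
eef_pos: [0.6506, 0.0115, 0.0195]
eef_rot: [0.001, -0.382, 0.924, -0.001]
wrist_force: [-0.1, -0.5, 0.6]
opening: 0.999
grasp_force: 0.0
```

```bash
python3 d.py .649 .0115 .016 .785
```

```text
t 26.43 pos [0.6506 0.0115 0.0195] d [0.0011 0.0011 0.0035] rot [-0.003  0.002 -0.002]
```

Call:
jog_arm:
  increments:
    - [[0.001,0,0.0035,0,0,0,1],[0.001,0,0.0035,0,0,0,1],[0.001,0,0.0035,0,0,0,0.5],[0.001,0,0.0035,0,0,0,0.5],[0.001,0,0.0035,0,0,0,0.5],[0.001,0,0.0035,0,0,0,0.5]]

```text
time_s: 27.18
eef_pos: [0.6493, 0.0109, 0.0151]
eef_rot: [0.001, -0.382, 0.924, -0.001]
wrist_force: [-0.2, -0.1, 4.7]
opening: 0.592
grasp_force: 62.9
```

Call:
jog_arm:
  increments:
    - [[0,0,0,0,0,0,0.5],[0,0,0,0,0,0,0.5]]

```text
time_s: 27.42
eef_pos: [0.6493, 0.0109, 0.0151]
eef_rot: [0.001, -0.382, 0.924, -0.001]
wrist_force: [0.7, 0.3, 5.3]
opening: 0.599
grasp_force: 62.9
```

Call:
jog_arm:
  increments:
    - [[0,0,-0.01,0,0,0,0.5],[0,0,-0.04,0,0,0,0.5],[0,0,-0.09,0,0,0,0.5],[0,0,-0.12,0,0,0,0.5],[0,0,-0.12,0,0,0,0.5],[0,0,-0.12,0,0,0,0.5]]

```text
time_s: 28.18
eef_pos: [0.6474, 0.0112, 0.1327]
eef_rot: [-0.001, -0.382, 0.924, 0.0]
wrist_force: [-0.4, -0.4, -1.2]
opening: 0.595
grasp_force: 62.5
```

```bash
python3 d.py .494 -.328 .135 0.4
```

```text
t 28.18 pos [0.6474 0.0112 0.1327] d [ 0.348  -0.1322 -0.002 ] rot [ 0.001 -0.002  0.383]
```

Converted, 0.383 rad / 1.5708 = 0.2438.

Call:
jog_arm:
  increments:
    - [[0.03,-0.011,0,0,0,0.0318,0.5],[0.075,-0.028,0,0,0,0.0637,0.5],[0.12,-0.045,0,0,0,0.1273,0.5],[0.165,-0.062,0,0,0,0.191,0.5],[0.21,-0.08,0,0,0,0.2438,0.5],[0.255,-0.097,0,0,0,0.2438,0.5],[0.3,-0.114,0,0,0,0.2438,0.5],[0.348,-0.1322,0,0,0,0.2438,0.5],[0.348,-0.1322,0,0,0,0.2438,0.5],[0.348,-0.1322,0,0,0,0.2438,0.5]]

```text
time_s: 29.42
eef_pos: [0.4943, -0.3271, 0.1325]
eef_rot: [-0.001, -0.198, 0.98, 0.001]
wrist_force: [-0.5, 0.7, -1.4]
opening: 0.595
grasp_force: 62.5
```

Call:
jog_arm:
  increments:
    - [[0,0,0,0,0,0,0.5],[0,0,0,0,0,0,0.5]]

```text
time_s: 29.68
eef_pos: [0.4957, -0.327, 0.1341]
eef_rot: [0.0, -0.2, 0.98, 0.0]
wrist_force: [-0.8, -0.7, -1.4]
opening: 0.594
grasp_force: 62.5
```

```bash
python3 d.py .4945 -.328 .053 0.4
```

```text
t 29.68 pos [ 0.4957 -0.327   0.1341] d [ 0.0015 -0.0005  0.0811] rot [0.    0.    0.002]
```

Call:
jog_arm:
  increments:
    - [[0.001,-0.0005,0.03,0,0,0,0.5],[0.001,-0.0005,0.06,0,0,0,0.5],[0.001,-0.0005,0.075,0,0,0,0.5],[0.001,-0.0005,0.081,0,0,0,0.5],[0.001,-0.0005,0.081,0,0,0,0.5],[0.001,-0.0005,0.081,0,0,0,0.5]]

```text
time_s: 30.42
eef_pos: [0.4953, -0.3297, 0.0546]
eef_rot: [0.001, -0.199, 0.98, -0.001]
wrist_force: [-0.2, 0.6, -0.7]
opening: 0.598
grasp_force: 62.5
```

Lower 2 mm more, release, rise, and move off toward the side board to look.

Call:
jog_arm:
  increments:
    - [[0,0.001,0.002,0,0,0,0.5],[0,0.001,0.002,0,0,0,0.5],[0,0.001,0.002,0,0,0,0.8],[0,0.001,0.002,0,0,0,1],[0,0.001,0.002,0,0,0,1],[0,0.001,0.002,0,0,0,1]]

```text
time_s: 31.18
eef_pos: [0.4942, -0.3282, 0.0514]
eef_rot: [0.0, -0.199, 0.98, -0.0]
wrist_force: [0.5, -0.5, 0.6]
opening: 1.0
grasp_force: 0.0
```

Call:
jog_arm:
  increments:
    - [[0,0,-0.03,0,0,0,1],[0,0,-0.08,0,0,0,1],[0,0,-0.13,0,0,0,1],[0,0,-0.19,0,0,0,1],[0,0,-0.19,0,0,0,1]]

```text
time_s: 31.8
eef_pos: [0.4966, -0.3305, 0.2481]
eef_rot: [0.003, -0.199, 0.98, -0.005]
wrist_force: [-0.1, 0.5, -0.8]
opening: 1.001
grasp_force: 0.0
```

```bash
python3 d.py .43 .12 .245 0
```

```text
t 31.8 pos [ 0.4966 -0.3305  0.2481] d [-0.1143  0.4408 -0.0014] rot [-0.01   0.007  0.4  ]
```

Converted, 0.4 rad / 1.5708 = 0.2546.

Call:
jog_arm:
  increments:
    - [[-0.012,0.05,0,0,0,0.0637,1],[-0.025,0.1,0,0,0,0.1273,1],[-0.038,0.15,0,0,0,0.191,1],[-0.051,0.2,0,0,0,0.2546,1],[-0.064,0.25,0,0,0,0.2546,1],[-0.077,0.3,0,0,0,0.2546,1],[-0.09,0.35,0,0,0,0.2546,1],[-0.103,0.4,0,0,0,0.2546,1],[-0.1143,0.4408,0,0,0,0.2546,1],[-0.1143,0.4408,0,0,0,0.2546,1]]

```text
time_s: 33.05
eef_pos: [0.4264, 0.1247, 0.2403]
eef_rot: [-0.001, -0.002, 1.0, 0.0]
wrist_force: [0.6, -0.2, -0.6]
opening: 1.001
grasp_force: 0.0
```

```bash
python3 - <<'E'
from h import *
o=snap("e")
for n in o:
    im,d,p=o[n]; C=cloud(p,d).reshape(-1,3).astype(np.float32)
    for k,c,z,r in[("chuck",(.4945,-.328),.092,.04),("cyl",(.367,.327),.136,.04),("sq",(.462,.323),.126,.045),("bot",(.557,.32),.166,.025)]:
        Q=C[(np.hypot(C[:,0]-c[0],C[:,1]-c[1])<r)&(abs(C[:,2]-z)<.006)]
        if len(Q)>20: (x,y),rr=cv2.minEnclosingCircle(Q[:,:2].copy()); print(n,k,len(Q),"z",np.median(Q[:,2]).round(4),"circ",round(x,4),round(y,4),round(rr,4))
E
python3 d.py .3677 .327 .25 0
```

```text
scene chuck 250 z 0.092 circ 0.4993 -0.3265 0.0278
scene cyl 121 z 0.1346 circ 0.369 0.329 0.0282
scene sq 183 z 0.1251 circ 0.4609 0.3271 0.0355
scene bot 92 z 0.1662 circ 0.5591 0.3239 0.0156
top chuck 240 z 0.0933 circ 0.4993 -0.3288 0.027
top cyl 114 z 0.1348 circ 0.3692 0.326 0.0269
t 33.15 pos [0.4272 0.1224 0.2405] d [ 0.0591  0.2046 -0.0096] rot [-0.001 -0.001  0.002]
```

View pics/e_scene.png

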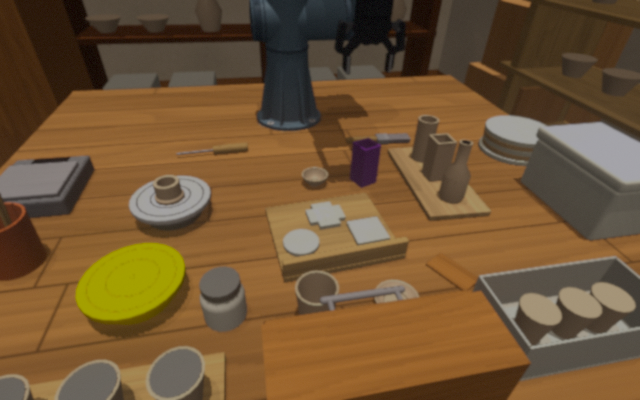

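The chuck stands at scene pixel (168,188), about 5 mm from the wheel centre in both views, and all three vases are still standing. Next is the cylinder vase.

Converted, 0.002 rad / 1.5708 = 0.0013.

Call:
jog_arm:
  increments:
    - [[0.014,0.05,0,0,0,0,1],[0.028,0.1,0,0,0,0,1],[0.042,0.15,0,0,0,0,1],[0.0591,0.2046,0,0,0,0.0013,1],[0.0591,0.2046,0,0,0,0.0013,1],[0.0591,0.2046,0,0,0,0.0013,1],[0.0591,0.2046,0,0,0,0.0013,1]]

```text
time_s: 34.02
eef_pos: [0.3693, 0.3255, 0.2409]
eef_rot: [0.0, 0.002, 1.0, -0.0]
wrist_force: [0.0, -0.8, -0.3]
opening: 0.999
grasp_force: 0.0
```

```bash
python3 d.py .368 .327 .0875 0
```

```text
t 34.02 pos [0.3693 0.3255 0.2409] d [0.0014 0.0017 0.1534] rot [-0.001  0.    -0.004]
```

Call:
jog_arm:
  increments:
    - [[0.001,0.001,0.04,0,0,0,1],[0.001,0.001,0.09,0,0,0,1],[0.001,0.001,0.14,0,0,0,1],[0.001,0.001,0.1535,0,0,0,1],[0.001,0.001,0.1535,0,0,0,1],[0.001,0.001,0.1535,0,0,0,1]]

```text
time_s: 34.78
eef_pos: [0.3694, 0.3285, 0.0898]
eef_rot: [0.002, 0.001, 1.0, 0.001]
wrist_force: [0.4, -0.1, 1.0]
opening: 0.998
grasp_force: 0.0
```

Call:
jog_arm:
  increments:
    - [[0,0,0,0,0,0,0.4],[0,0,0,0,0,0,0.4],[0,0,0,0,0,0,0.4],[0,0,0,0,0,0,0.4],[0,0,0,0,0,0,0.4]]

```text
time_s: 35.4
eef_pos: [0.3687, 0.3286, 0.0895]
eef_rot: [0.002, 0.001, 1.0, 0.0]
wrist_force: [-1.1, -0.6, 8.0]
opening: 0.606
grasp_force: 61.6
```

Call:
jog_arm:
  increments:
    - [[0,0,-0.02,0,0,0,0.4],[0,0,-0.06,0,0,0,0.4],[0,0,-0.11,0,0,0,0.4],[0,0,-0.17,0,0,0,0.4],[0,0,-0.17,0,0,0,0.4],[0,0,-0.17,0,0,0,0.4]]

```text
time_s: 36.15
eef_pos: [0.3667, 0.3277, 0.2566]
eef_rot: [-0.001, 0.001, 1.0, -0.001]
wrist_force: [-0.0, -0.2, -4.3]
opening: 0.598
grasp_force: 64.0
```

```bash
python3 d.py .656 -.061 .255
```

```text
t 36.15 pos [0.3667 0.3277 0.2566] d [-0.29   -0.3882  0.0017] rot [-0.001 -0.001 -0.002]
```

Call:
jog_arm:
  increments:
    - [[-0.015,-0.02,0,0,0,0,0.4],[-0.045,-0.06,0,0,0,0,0.4],[-0.075,-0.1,0,0,0,0,0.4],[-0.105,-0.14,0,0,0,0,0.4],[-0.135,-0.18,0,0,0,0,0.4],[-0.165,-0.22,0,0,0,0,0.4],[-0.195,-0.26,0,0,0,0,0.4],[-0.225,-0.3,0,0,0,0,0.4],[-0.255,-0.34,0,0,0,0,0.4],[-0.29,-0.3882,0,0,0,0,0.4]]

```text
time_s: 37.4
eef_pos: [0.656, -0.0612, 0.2542]
eef_rot: [-0.003, 0.001, 1.0, 0.001]
wrist_force: [0.4, 1.4, -3.3]
opening: 0.602
grasp_force: 64.1
```

Call:
jog_arm:
  increments:
    - [[0,0,0,0,0,0,0.4],[0,0,0,0,0,0,0.4],[0,0,0,0,0,0,0.4]]

```text
time_s: 37.78
eef_pos: [0.6558, -0.0594, 0.2568]
eef_rot: [-0.001, 0.0, 1.0, 0.0]
wrist_force: [-0.4, -0.1, -2.9]
opening: 0.604
grasp_force: 64.4
```

```bash
python3 d.py .656 -.061 .099
```

```text
t 37.77 pos [ 0.6558 -0.0594  0.2568] d [-0.0004 -0.0017  0.1578] rot [ 0.001 -0.002 -0.001]
```

Call:
jog_arm:
  increments:
    - [[0,-0.0007,0.04,0,0,0,0.4],[0,-0.0007,0.09,0,0,0,0.4],[0,-0.0007,0.13,0,0,0,0.4],[0,-0.0007,0.15,0,0,0,0.4],[0,-0.0007,0.157,0,0,0,0.4],[0,-0.0007,0.157,0,0,0,0.4],[0,-0.0007,0.157,0,0,0,0.4]]

```text
time_s: 38.65
eef_pos: [0.6582, -0.0618, 0.103]
eef_rot: [0.002, 0.001, 1.0, -0.001]
wrist_force: [0.7, -0.2, -3.2]
opening: 0.603
grasp_force: 64.4
```

```bash
python3 d.py .656 -.061 .099
```

```text
t 38.65 pos [ 0.6582 -0.0618  0.103 ] d [0.0022 0.0008 0.004 ] rot [-0.001  0.004 -0.002]
```

Call:
jog_arm:
  increments:
    - [[0.002,0.0008,0.004,0,0,0,0.4],[0.002,0.0008,0.004,0,0,0,0.4],[0.002,0.0008,0.004,0,0,0,0.4]]

```text
time_s: 39.02
eef_pos: [0.6553, -0.0608, 0.0977]
eef_rot: [0.001, 0.001, 1.0, -0.0]
wrist_force: [-0.2, -0.3, 1.0]
opening: 0.605
grasp_force: 64.8
```

Call:
jog_arm:
  increments:
    - [[0,0,0,0,0,0,0.8],[0,0,0,0,0,0,1],[0,0,0,0,0,0,1]]

```text
time_s: 39.4
eef_pos: [0.6549, -0.0607, 0.0969]
eef_rot: [0.0, 0.001, 1.0, -0.0]
wrist_force: [-0.0, -0.6, 0.5]
opening: 0.998
grasp_force: 0.0
```

Call:
jog_arm:
  increments:
    - [[0,0,-0.03,0,0,0,1],[0,0,-0.08,0,0,0,1],[0,0,-0.13,0,0,0,1],[0,0,-0.15,0,0,0,1],[0,0,-0.15,0,0,0,1]]

```text
time_s: 40.02
eef_pos: [0.6555, -0.0608, 0.2483]
eef_rot: [0.002, 0.001, 1.0, -0.001]
wrist_force: [0.4, -0.2, -1.0]
opening: 0.999
grasp_force: 0.0
```

```bash
python3 d.py .4628 .3235 .245
```

```text
t 40.02 pos [ 0.6555 -0.0608  0.2483] d [0.1934 0.384  0.0022] rot [-0.001  0.003 -0.002]
```

Call:
jog_arm:
  increments:
    - [[0.02,0.04,0,0,0,0,1],[0.045,0.09,0,0,0,0,1],[0.07,0.14,0,0,0,0,1],[0.095,0.19,0,0,0,0,1],[0.12,0.24,0,0,0,0,1],[0.145,0.29,0,0,0,0,1],[0.17,0.34,0,0,0,0,1],[0.1934,0.384,0,0,0,0,1],[0.1934,0.384,0,0,0,0,1],[0.1934,0.384,0,0,0,0,1]]

```text
time_s: 41.28
eef_pos: [0.4613, 0.3231, 0.2446]
eef_rot: [-0.001, 0.001, 1.0, -0.001]
wrist_force: [0.5, -0.3, -0.5]
opening: 1.002
grasp_force: 0.0
```

Call:
jog_arm:
  increments:
    - [[0,0,0,0,0,0,1],[0,0,0,0,0,0,1]]

```text
time_s: 41.52
eef_pos: [0.4626, 0.3227, 0.2463]
eef_rot: [-0.0, 0.002, 1.0, -0.0]
wrist_force: [-0.6, 0.0, -0.1]
opening: 1.002
grasp_force: 0.0
```

```bash
python3 d.py .4625 .3235 .077
```

```text
t 41.52 pos [0.4626 0.3227 0.2463] d [1.000e-04 9.000e-04 1.693e-01] rot [-0.001 -0.    -0.004]
```

Call:
jog_arm:
  increments:
    - [[0.001,0,0.04,0,0,0,1],[0.001,0,0.09,0,0,0,1],[0.001,0,0.14,0,0,0,1],[0.001,0,0.165,0,0,0,1],[0.001,0,0.17,0,0,0,1],[0.001,0,0.17,0,0,0,1],[0.001,0,0.17,0,0,0,1]]

```text
time_s: 42.4
eef_pos: [0.4625, 0.3241, 0.0784]
eef_rot: [0.002, 0.001, 1.0, 0.0]
wrist_force: [0.4, 0.2, -0.1]
opening: 0.998
grasp_force: 0.0
```

Call:
jog_arm:
  increments:
    - [[0,0,0,0,0,0,0.4],[0,0,0,0,0,0,0.4],[0,0,0,0,0,0,0.4],[0,0,0,0,0,0,0.4],[0,0,0,0,0,0,0.4]]

```text
time_s: 43.02
eef_pos: [0.4619, 0.3243, 0.0778]
eef_rot: [0.001, 0.001, 1.0, 0.0]
wrist_force: [-0.7, 0.2, 5.4]
opening: 0.571
grasp_force: 63.1
```

Call:
jog_arm:
  increments:
    - [[0,0,-0.02,0,0,0,0.4],[0,0,-0.06,0,0,0,0.4],[0,0,-0.11,0,0,0,0.4],[0,0,-0.165,0,0,0,0.4],[0,0,-0.165,0,0,0,0.4],[0,0,-0.165,0,0,0,0.4]]

```text
time_s: 43.78
eef_pos: [0.4601, 0.3233, 0.2401]
eef_rot: [-0.001, 0.001, 1.0, -0.001]
wrist_force: [0.3, 0.6, -4.5]
opening: 0.565
grasp_force: 63.1
```

```bash
python3 d.py .644 .084 .245
```

```text
t 43.77 pos [0.4601 0.3233 0.2401] d [-0.1843 -0.239  -0.0049] rot [-0.001 -0.002 -0.002]
```

Call:
jog_arm:
  increments:
    - [[-0.02,-0.025,0,0,0,0,0.4],[-0.05,-0.065,0,0,0,0,0.4],[-0.08,-0.105,0,0,0,0,0.4],[-0.11,-0.145,0,0,0,0,0.4],[-0.14,-0.182,0,0,0,0,0.4],[-0.165,-0.215,0,0,0,0,0.4],[-0.1843,-0.239,0,0,0,0,0.4],[-0.1843,-0.239,0,0,0,0,0.4],[-0.1843,-0.239,0,0,0,0,0.4],[-0.1843,-0.239,0,0,0,0,0.4]]

```text
time_s: 45.02
eef_pos: [0.6439, 0.0855, 0.2409]
eef_rot: [-0.001, 0.0, 1.0, 0.0]
wrist_force: [-0.5, 0.1, -2.6]
opening: 0.572
grasp_force: 63.2
```

Call:
jog_arm:
  increments:
    - [[0.001,0,0.04,0,0,0,0.4],[0.001,0,0.09,0,0,0,0.4],[0.001,0,0.13,0,0,0,0.4],[0.001,0,0.148,0,0,0,0.4],[0.001,0,0.148,0,0,0,0.4],[0.001,0,0.148,0,0,0,0.4]]

```text
time_s: 45.78
eef_pos: [0.6456, 0.0845, 0.0961]
eef_rot: [0.002, 0.001, 1.0, -0.0]
wrist_force: [0.0, 0.4, -2.9]
opening: 0.569
grasp_force: 63.2
```

```bash
python3 d.py .644 .084 .087
```

```text
t 45.77 pos [0.6456 0.0845 0.0961] d [ 0.0016 -0.0005  0.0091] rot [-0.     0.004 -0.001]
```

Call:
jog_arm:
  increments:
    - [[0.0015,-0.0005,0.005,0,0,0,0.4],[0.0015,-0.0005,0.009,0,0,0,0.4],[0.0015,-0.0005,0.009,0,0,0,0.4],[0.0015,-0.0005,0.009,0,0,0,0.4]]

```text
time_s: 46.28
eef_pos: [0.6434, 0.0838, 0.0858]
eef_rot: [0.001, 0.001, 1.0, -0.0]
wrist_force: [0.7, 0.1, 3.3]
opening: 0.569
grasp_force: 64.0
```

Call:
jog_arm:
  increments:
    - [[0,0,0,0,0,0,0.8],[0,0,0,0,0,0,1],[0,0,0,0,0,0,1]]

```text
time_s: 46.65
eef_pos: [0.6423, 0.0838, 0.0846]
eef_rot: [0.0, 0.001, 1.0, -0.0]
wrist_force: [0.3, -0.3, -0.2]
opening: 1.0
grasp_force: 0.0
```

Call:
jog_arm:
  increments:
    - [[0,0,-0.03,0,0,0,1],[0,0,-0.08,0,0,0,1],[0,0,-0.13,0,0,0,1],[0,0,-0.17,0,0,0,1],[0,0,-0.17,0,0,0,1]]

```text
time_s: 47.28
eef_pos: [0.6447, 0.0838, 0.2598]
eef_rot: [0.004, 0.001, 1.0, -0.0]
wrist_force: [0.1, -0.1, 0.7]
opening: 0.995
grasp_force: 0.0
```

```bash
python3 d.py .558 .3205 .255
```

```text
t 47.27 pos [0.6447 0.0838 0.2598] d [0.0872 0.2365 0.0039] rot [-0.001  0.009 -0.002]
```

Call:
jog_arm:
  increments:
    - [[0.018,0.05,0,0,0,0,1],[0.036,0.1,0,0,0,0,1],[0.054,0.15,0,0,0,0,1],[0.072,0.2,0,0,0,0,1],[0.0872,0.2365,0,0,0,0,1],[0.0872,0.2365,0,0,0,0,1],[0.0872,0.2365,0,0,0,0,1],[0.0872,0.2365,0,0,0,0,1]]

```text
time_s: 48.28
eef_pos: [0.5561, 0.3193, 0.2541]
eef_rot: [-0.0, 0.002, 1.0, -0.0]
wrist_force: [-0.2, 0.2, 0.3]
opening: 1.002
grasp_force: 0.0
```

```bash
python3 d.py .558 .3205 .125
```

```text
t 48.27 pos [0.5561 0.3193 0.2541] d [-0.002   0.0013  0.1291] rot [-0.001 -0.    -0.003]
```

Call:
jog_arm:
  increments:
    - [[0,0,0,0,0,0,1],[0,0,0,0,0,0,1]]

```text
time_s: 48.52
eef_pos: [0.556, 0.3199, 0.2547]
eef_rot: [0.0, 0.001, 1.0, -0.0]
wrist_force: [-0.3, 0.3, -0.1]
opening: 0.999
grasp_force: 0.0
```

```bash
python3 d.py .558 .3205 .125
```

```text
t 48.52 pos [0.556  0.3199 0.2547] d [-0.0019  0.0007  0.1297] rot [-0.     0.    -0.003]
```

Call:
jog_arm:
  increments:
    - [[-0.001,0,0.03,0,0,0,1],[-0.001,0,0.08,0,0,0,1],[-0.001,0,0.115,0,0,0,1],[-0.001,0,0.13,0,0,0,1],[-0.001,0,0.13,0,0,0,1],[-0.001,0,0.13,0,0,0,1]]

```text
time_s: 49.28
eef_pos: [0.5581, 0.3209, 0.1268]
eef_rot: [0.002, 0.001, 1.0, 0.0]
wrist_force: [-0.3, -0.5, -0.1]
opening: 1.002
grasp_force: 0.0
```

Call:
jog_arm:
  increments:
    - [[0,0,0,0,0,0,0],[0,0,0,0,0,0,0],[0,0,0,0,0,0,0],[0,0,0,0,0,0,0],[0,0,0,0,0,0,0],[0,0,0,0,0,0,0]]

```text
time_s: 50.02
eef_pos: [0.5572, 0.3208, 0.1254]
eef_rot: [0.001, 0.001, 1.0, 0.0]
wrist_force: [-0.5, 1.0, 5.7]
opening: 0.291
grasp_force: 58.9
```

Call:
jog_arm:
  increments:
    - [[0,0,-0.02,0,0,0,0],[0,0,-0.06,0,0,0,0],[0,0,-0.11,0,0,0,0],[0,0,-0.15,0,0,0,0],[0,0,-0.15,0,0,0,0],[0,0,-0.15,0,0,0,0]]

```text
time_s: 50.78
eef_pos: [0.5557, 0.3201, 0.273]
eef_rot: [-0.001, 0.001, 1.0, -0.001]
wrist_force: [-0.9, -1.1, -4.3]
opening: 0.295
grasp_force: 59.5
```

```bash
python3 d.py .578 .0055 .275
```

```text
t 50.77 pos [0.5557 0.3201 0.273 ] d [-0.0229 -0.3146 -0.0016] rot [-0.001 -0.002 -0.002]
```

Call:
jog_arm:
  increments:
    - [[0,-0.03,0,0,0,0,0],[-0.003,-0.08,0,0,0,0,0],[-0.01,-0.13,0,0,0,0,0],[-0.014,-0.18,0,0,0,0,0],[-0.018,-0.23,0,0,0,0,0],[-0.02,-0.275,0,0,0,0,0],[-0.0229,-0.3146,0,0,0,0,0],[-0.0229,-0.3146,0,0,0,0,0],[-0.0229,-0.3146,0,0,0,0,0],[-0.0229,-0.3146,0,0,0,0,0]]

```text
time_s: 52.02
eef_pos: [0.5784, 0.0071, 0.2738]
eef_rot: [-0.001, 0.0, 1.0, 0.0]
wrist_force: [0.4, -0.7, -3.0]
opening: 0.287
grasp_force: 59.8
```

Call:
jog_arm:
  increments:
    - [[0.001,-0.001,0.03,0,0,0,0],[0.001,-0.001,0.08,0,0,0,0],[0.001,-0.001,0.115,0,0,0,0],[0.001,-0.001,0.132,0,0,0,0],[0.001,-0.001,0.132,0,0,0,0],[0.001,-0.001,0.132,0,0,0,0]]

```text
time_s: 52.78
eef_pos: [0.5794, 0.0049, 0.1446]
eef_rot: [0.002, 0.001, 1.0, -0.0]
wrist_force: [0.2, 0.0, -2.9]
opening: 0.292
grasp_force: 59.8
```

```bash
python3 d.py .578 .0055 .135
```

```text
t 52.77 pos [0.5794 0.0049 0.1446] d [0.0014 0.0006 0.0096] rot [-0.001  0.003 -0.001]
```

Call:
jog_arm:
  increments:
    - [[0.001,0.0005,0.005,0,0,0,0],[0.001,0.0005,0.0095,0,0,0,0],[0.001,0.0005,0.0095,0,0,0,0],[0.001,0.0005,0.0095,0,0,0,0]]

```text
time_s: 53.28
eef_pos: [0.5772, 0.0054, 0.1335]
eef_rot: [0.0, 0.001, 1.0, -0.0]
wrist_force: [-0.5, 2.0, -2.1]
opening: 0.292
grasp_force: 59.9
```

Call:
jog_arm:
  increments:
    - [[0,0,0,0,0,0,0.6],[0,0,0,0,0,0,1],[0,0,0,0,0,0,1],[0,0,0,0,0,0,1]]

```text
time_s: 53.78
eef_pos: [0.5771, 0.0053, 0.1334]
eef_rot: [0.0, 0.001, 1.0, -0.0]
wrist_force: [-0.9, -0.8, -0.2]
opening: 0.994
grasp_force: 0.0
```

Call:
jog_arm:
  increments:
    - [[0,0,-0.03,0,0,0,1],[0,0,-0.08,0,0,0,1],[0,0,-0.13,0,0,0,1],[0,0,-0.13,0,0,0,1],[0.05,0,-0.13,0,0,0,1],[0.1,-0.03,-0.13,0,0,0,1],[0.15,-0.06,-0.13,0,0,0,1],[0.2,-0.09,-0.13,0,0,0,1],[0.21,-0.1,-0.13,0,0,0,1],[0.21,-0.1,-0.13,0,0,0,1]]

```text
time_s: 55.02
eef_pos: [0.3661, -0.0946, 0.2627]
eef_rot: [0.0, 0.002, 1.0, -0.0]
wrist_force: [-0.2, 0.0, 0.1]
opening: 1.0
grasp_force: 0.0
```

Call:
jog_arm:
  increments:
    - [[0,0,0,0,0,0,1],[0,0,0,0,0,0,1],[0,0,0,0,0,0,1],[0,0,0,0,0,0,1]]

```text
time_s: 55.52
eef_pos: [0.367, -0.0939, 0.2631]
eef_rot: [0.0, 0.001, 1.0, 0.0]
wrist_force: [0.5, -1.1, -0.7]
opening: 0.997
grasp_force: 0.0
```

```bash
python3 - <<'E'
from h import *
o=snap("f")
for n in o:
    im,d,p=o[n]; C=cloud(p,d).reshape(-1,3).astype(np.float32)
    for k,c,z,r in[("chuck",(.4945,-.328),.092,.04),("cyl",(.6565,-.061),.144,.04),("sq",(.644,.084),.134,.045),("bot",(.578,.0055),.174,.025),("bowl",(.4225,.01),.03,.045)]:
        Q=C[(np.hypot(C[:,0]-c[0],C[:,1]-c[1])<r)&(abs(C[:,2]-z)<.006)]
        if len(Q)>20: (x,y),rr=cv2.minEnclosingCircle(Q[:,:2].copy()); print(n,k,len(Q),"z",np.median(Q[:,2]).round(4),"circ",round(x,4),round(y,4),round(rr,4))
E
```

```text
scene chuck 250 z 0.0919 circ 0.4996 -0.3259 0.0282
scene cyl 257 z 0.143 circ 0.6555 -0.0609 0.0281
scene sq 294 z 0.1333 circ 0.6435 0.0858 0.0346
scene bot 114 z 0.1742 circ 0.5786 0.008 0.0156
scene bowl 100 z 0.0288 circ 0.4235 0.0097 0.0358
top chuck 242 z 0.0928 circ 0.4994 -0.3293 0.0276
top cyl 161 z 0.1434 circ 0.6537 -0.0627 0.027
top sq 194 z 0.1331 circ 0.6427 0.0834 0.0355
top bot 129 z 0.1739 circ 0.5775 0.0055 0.0141
top bowl 165 z 0.0286 circ 0.4225 0.0097 0.0335
```

View pics/f_scene.png

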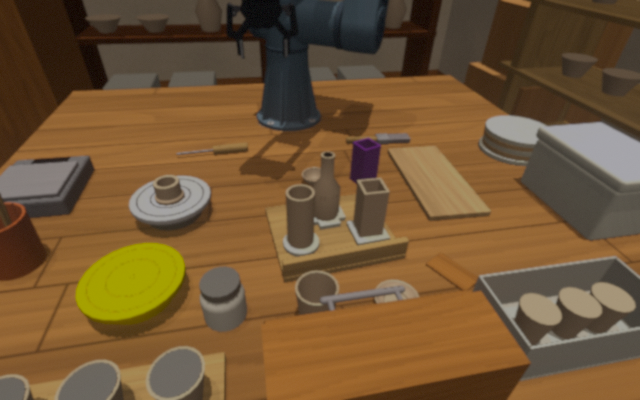

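All three vases stand on their own bats, at scene pixels (300,218), (326,185) and (370,208), within about 4 mm of centre. The chuck is on the wheel at (168,188) and the bowl has not moved. I'm handing in.

```bash
python3 -c "
from bench import workorder; print(workorder.hand_in())"
```

```text
the job is handed in; nothing more can be done
None
```

The job is done and handed in, with no verdict returned: by camera each vase stands within about 4 mm of the middle of its own bat and the chuck about 5 mm off the wheel's centre, all released, with the bowl unmoved; one early grip slipped off the square vase without shifting it.

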